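# Line up the seasonings by height

## Task

Line up the tin, the glass shaker, the spice jar and the wooden pepper mill in order of height on the four cork pads of the oak board, one on each pad: the tallest on the pad at the end next to the clip-top jar of dark beans, stepping down to the shortest at the other end. Stand each upright in the middle of its pad and let go; leave the glass jar with the wide black lid where it is.

Things in the scene. Friction and masses are not known exactly. Their poses are not given: they have to be found in the camera images.
- mill: Dark brown turned wooden pepper mill, the tallest: 170 mm high. Round body up to 58 mm across from 0 to 122 mm (narrower at the waist), round head 48 mm across at its widest, from 123 to 159 mm, small metal knob (12 mm) on top; the head does not turn. 0.18 kg. Origin at the centre of its underside, z up. Loose, starts upright on the worktop.
- spice_jar: Slender round spice jar with a dark screw cap and a colourful label, second tallest: 105 mm high, 41 mm across throughout (cap from 84 mm up, 40 mm across). 0.11 kg. Origin at the centre of its underside, z up. Loose, starts upright on the worktop.
- shaker: Small glass shaker with a grey domed top, third tallest: 90 mm high; glass body up to 44 mm across (0 to 70 mm), grey top 34 mm across. 0.10 kg. Origin at the centre of its underside, z up. Loose, starts upright on the worktop.
- tin: Food tin, the shortest: a plain cylinder 72 mm high, 57 mm across, with a paper label. 0.18 kg. Origin at the centre of its underside, z up. Loose, starts upright on the worktop.
- pad_a: Fixed round cork pad, 70 mm across, one of four equal ones in a straight row on a long, low oak board, 100 mm from centre to centre. The leftmost (largest y) as the robot sees it. Origin at the centre of the pad's underside; its top, on which the thing is to stand, is 4 mm above that (22 mm above the worktop). The row (from pad_d to pad_a) is its y axis.
- pad_b: Fixed round cork pad, 70 mm across, one of four equal ones in a straight row on a long, low oak board, 100 mm from centre to centre. The second from the left. Origin at the centre of the pad's underside; its top, on which the thing is to stand, is 4 mm above that (22 mm above the worktop). The row (from pad_d to pad_a) is its y axis.
- pad_c: Fixed round cork pad, 70 mm across, one of four equal ones in a straight row on a long, low oak board, 100 mm from centre to centre. The third from the left. Origin at the centre of the pad's underside; its top, on which the thing is to stand, is 4 mm above that (22 mm above the worktop). The row (from pad_d to pad_a) is its y axis.
- pad_d: Fixed round cork pad, 70 mm across, one of four equal ones in a straight row on a long, low oak board, 100 mm from centre to centre. The rightmost (smallest y). Origin at the centre of the pad's underside; its top, on which the thing is to stand, is 4 mm above that (22 mm above the worktop). The row (from pad_d to pad_a) is its y axis.
- clip_jar: Clip-top glass jar full of dark beans, with an orange-red rubber seal and wire clip under its lid, 74 x 68 mm, 118 mm high, fixed. It stands at one end of the row, about 140 mm beyond the centre of the end pad, at the left or the right; it marks the end for the tallest thing. At the other end stands a blue pump bottle (41 x 70 mm, 154 mm high). Origin at the centre of its underside.
- jar: Bystander, to be left alone: squat glass jar with tan contents and a wide black lid, 61 mm across, 85 mm high, loose, origin at the centre of its underside. It stands among the things to be moved, as does a fixed red and white kitchen timer (65 mm across, 56 mm high); these six stand in front of the board in random order, their centres at least 100 mm apart.
Mind the look-alikes: they are no part of the job. Leave any pink look-alike of the mill alone.

How it is judged (in metres and radians):
At the end, for the whole second after the job is handed in: From the end beside the clip-top jar to the other end stand, one on each pad: mill, spice jar, shaker, tin; each within 13 mm of its pad's centre, standing on the pad's top (height within 5 mm), upright within 0.1 rad, at rest and released (angle between each of mill, spice_jar, shaker, tin's own z axis and vertical below 0.1 rad and linear speed of each of mill, spice_jar, shaker, tin below 0.02 m/s and ((horizontal distance between clip_jar and pad_a below 0.25 m and (horizontal distance between mill and pad_a below 0.013 m and z of mill in the frame of pad_a between 0.001 and 0.009 m) and (horizontal distance between spice_jar and pad_b below 0.013 m and z of spice_jar in the frame of pad_b between 0.001 and 0.009 m) and (horizontal distance between shaker and pad_c below 0.013 m and z of shaker in the frame of pad_c between 0.001 and 0.009 m) and (horizontal distance between tin and pad_d below 0.013 m and z of tin in the frame of pad_d between 0.001 and 0.009 m)) or (horizontal distance between clip_jar and pad_d below 0.25 m and (horizontal distance between mill and pad_d below 0.013 m and z of mill in the frame of pad_d between 0.001 and 0.009 m) and (horizontal distance between spice_jar and pad_c below 0.013 m and z of spice_jar in the frame of pad_c between 0.001 and 0.009 m) and (horizontal distance between shaker and pad_b below 0.013 m and z of shaker in the frame of pad_b between 0.001 and 0.009 m) and (horizontal distance between tin and pad_a below 0.013 m and z of tin in the frame of pad_a between 0.001 and 0.009 m)))); the robot touches nothing.
It fails at once if the glass jar with the wide black lid is moved by more than 20 mm or tipped (distance of jar from where it was at the start of the episode above 0.02 m or angle between jar's own z axis and vertical above 0.25 rad).
It also fails if it takes over 88 s, if anything falls off the work surface, if the arm or the gripper's body presses on something with over 40 N, if the wrist force passes 120 N, or if a joint passes its speed limit or range.

## Robot

A 7-joint arm with a two-finger parallel gripper is mounted at the origin on a cart in front of the work surface, level with it; the furniture and walls round the work are solid. World frame = base frame: x ahead of the robot, y to its left, z up, the work surface at z = 0. Lengths are in mm, angles in rad, forces in N, time in s.
With the tool pointing down it reaches from about 350 to 775 mm from the base axis. Payload 3.1 kg.
Tool frame: the origin (TCP) lies between the finger pads; the fingertips stand finger_overhang ahead of it and the grasp point (between the pads) lies 6 mm ahead of it (finger_overhang is the distance from the TCP to the fingertips, in mm); z points along the fingers, y is the line along which they close (so a half turn about z gives the same grasp; the last joint's range is limited). The gripper opens to 85 mm and grips with 20 to 120 N. Pads are 22 mm wide; open, the fingers measure 114 mm over their backs; the gripper's body (76 mm by 85 mm) begins 54 mm behind the grasp point. The pads swing forward as they close: fully open they stand 13 mm farther back than shut.
Start: joints at [1.197, 0.311, 0.014, 1.512, -0.004, 1.319, -0.027], TCP at [179.193, -520.006, 256.304] pointing down, gripper open.
Joint ranges: [-2.7, 2.7], [-0.3, 1.91], [-1.27, 1.3], [0.12, 2.57], [-1.44, 4.58], [0.2, 2.03], [-3.05, 3.05]. Speed limits (rad/s): [2.79, 2.79, 3.14, 3.14, 3.14, 3.14, 3.14].

## Interface

Orientations are given as a unit quaternion [w, x, y, z].
In Python, from station import observe, snapshot, camera_params, sign_off, finger_overhang gives the robot as it stands. The module is installed in compiled form; this text tells all that it offers.
- The arm moves only by the tool step_arm, never from a script. Its argument "series" is a list of rows, each an object of numbers: "dx", "dy", "dz": the shift along the world's x, y, z in m; "yaw": the turn about the world's z in degrees. A call has 1 to 12 rows; each row shifts and turns the commanded pose from where the row before left it; what a row does not reach is not made up. A row lasts 1/10 s, in which the tool goes at most 50 mm and 8.59 degrees, less where a joint would pass 70% of its speed; a pose out of reach is approached as far as the arm can. A call with a gripper value outside its range is refused whole. "grip" is the opening, from -1 (shut) to 1 (fully open), set as the call begins (left out, the last holds). The fingers move at their own pace and stop on an object; "squeeze" is the grip in N (left out, the last holds). Time passes only in rows, so rows that do not move let the fingers close. It gives the time, the measured TCP pose, the force, the opening and the grip force at its end, in the units of the state.
- observe(): the state, without advancing time (a new reading comes with each control period).
- snapshot(name): name is "scene" or "top" or "wrist"; returns the picture (400x640x3 uint8, red, green, blue); there is no depth.
- camera_params(name): a dict with "K" (3x3 intrinsics, pixels), "dist_coeffs" ([k1, k2, p1, p2, k3] as OpenCV has them; the pictures are not rectified), "rvec" (rotation vector, rad) and "tvec" (3), from world to camera coordinates, as OpenCV has them. Camera axes: x right, y down, z forward; pixel columns grow to the right and rows downward; lengths in mm; the calibration is good to about 2 mm. A picture is of the moment at which its call begins: read the wrist's pose just before it. camera_params takes no time and is no camera call; for the wrist camera it gives the pose at the moment of the call.
- sign_off(): hands the job in; it is judged then, once.
The state is a dict: "time": time; "qpos": joint angles; "dq": joint speeds; "joint_torque": joint torques, N m; "position": TCP position; "tool_rot": TCP orientation; "contact_force": force on the tool from outside, world axes, zero at the start; "wrist_torque": the same for the moment, N m; "gripper_width": opening from 0.0 (shut) to 1.0 (fully open); "gripper_force": force on a finger pad.
Only numpy, scipy, OpenCV 4.12 (cv2) and the standard library are available. Lean on these libraries where they do the work, as an engineer would, in place of code of your own. Each camera call takes 0.05 s, during which the arm holds its last target. There are 200 camera calls.

## Working session

There is one attempt and no reset: what is moved stays moved. The work goes in short steps, Python scripts to look and compute and a tool call to move; the robot and the scene stay as the last step left them, time stands still between calls to the robot, and variables do not carry over. Pictures are saved under pics/ and viewed, at most 14 in all, crops included, and the job is handed in when it is done.

Besides the shell and the picture viewer there is one more tool, called after "Emit:" as a command line: name --argument value ..., lists and objects as JSON in quotes. step_arm: Moves the arm, as the interface text tells. Its arguments: {"type":"object","properties":{"series":{"type":"array"},"grip":{"type":"number"},"squeeze":{"type":"number"}},"required":["series"]}

```bash
mkdir -p pics; python3 - <<'E'
from station import *
import cv2
print(observe()); print(finger_overhang)
for n in("scene","top"):
    cv2.imwrite(f"pics/{n}0.png",snapshot(n)[:,:,::-1]); p=camera_params(n); print(n,p)
E
```

```text
{'time': 0.0, 'qpos': array([ 1.19728664,  0.31172782,  0.01396833,  1.5130321 , -0.00439954,
        1.31918856, -0.02717631]), 'dq': array([-0.00147463,  0.00060336,  0.00035836,  0.00047651, -0.00013423,
       -0.00075854, -0.00059577]), 'joint_torque': array([-4.30704006e-06, -3.79917490e+01,  1.45787420e-01, -2.30591083e+01,
        1.21560934e-02,  1.36649661e-02,  8.74414269e-06]), 'position': array([ 178.97647014, -519.37047041,  255.22984109]), 'tool_rot': array([-1.13840993e-03,  9.86258485e-01,  1.65205474e-01, -2.35672504e-04]), 'contact_force': array([ 0.62081273,  0.08604851, -0.72956016]), 'wrist_torque': array([0.00890594, 0.02159728, 0.02771229]), 'gripper_force': 0.0, 'gripper_width': 0.998020219791777}
25.0
scene {'K': array([[407.97886177,   0.        , 321.65291678],
       [  0.        , 407.97886177, 196.51199049],
       [  0.        ,   0.        ,   1.        ]]), 'dist_coeffs': array([-0.04089279,  0.        ,  0.        ,  0.        ,  0.        ]), 'rvec': array([ 2.27673239, -0.12023021,  0.05686249]), 'tvec': array([-387.11981362,   88.05861442, 1317.14903165])}
top {'K': array([[468.16420355,   0.        , 316.73171422],
       [  0.        , 468.16420355, 201.86292823],
       [  0.        ,   0.        ,   1.        ]]), 'dist_coeffs': array([-0.0854387,  0.       ,  0.       ,  0.       ,  0.       ]), 'rvec': array([ 2.18481404, -2.01116996,  0.2211803 ]), 'tvec': array([8.36079248e-01, 3.98982145e+02, 1.40796989e+03])}
```

View pics/scene0.png

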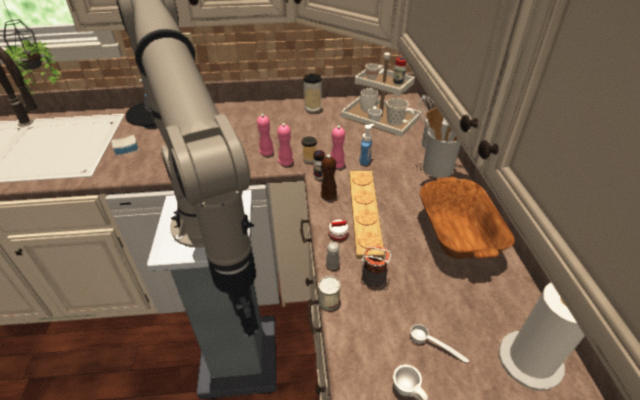

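View pics/top0.png

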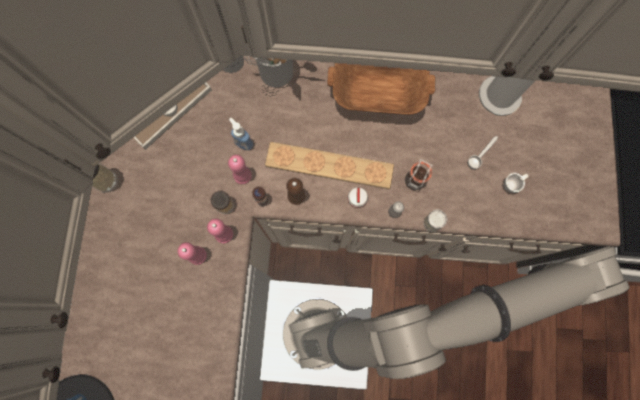

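The scene view shows the clip jar (375,268) at the right (pad_d) end and the pump bottle (366,148) at the left. From left to right in the top view: black-lid jar (223,202), spice jar (260,196), mill (295,190), timer (358,197), shaker (397,209), tin (436,218). The board runs from (267,155) to (392,173). So mill→d, spice→c, shaker→b, tin→a.

```bash
cat > h.py <<'E'
import numpy as np, cv2
from station import *
def P(p): return p["K"],p["dist_coeffs"],cv2.Rodrigues(p["rvec"])[0],np.asarray(p["tvec"],float).ravel()
def ray(p,uv):
    K,d,R,t=P(p); n=cv2.undistortPoints(np.array([[uv]],float),K,d)[0,0]
    v=R.T@np.array([*n,1]); return -R.T@t, v/np.linalg.norm(v)
def onz(p,uv,z):
    c,v=ray(p,uv); return c+v*(z-c[2])/v[2]
def tri(p1,a,p2,b):
    c1,v1=ray(p1,a);c2,v2=ray(p2,b)
    s=np.linalg.lstsq(np.c_[v1,-v2],c2-c1,rcond=None)[0]
    q1,q2=c1+s[0]*v1,c2+s[1]*v2
    return (q1+q2)/2,np.linalg.norm(q1-q2)
def proj(p,X):
    return cv2.projectPoints(np.array([X],float),p["rvec"],p["tvec"],p["K"],p["dist_coeffs"])[0].ravel()
E
python3 - <<'E'
from h import *
t=cv2.imread("pics/top0.png");s=cv2.imread("pics/scene0.png")
cv2.imwrite("pics/topc.png",cv2.resize(t[130:240,210:460],None,fx=3.2,fy=3.2,interpolation=cv2.INTER_CUBIC))
cv2.imwrite("pics/scc.png",cv2.resize(s[130:315,290:410],None,fx=3.2,fy=3.2,interpolation=cv2.INTER_CUBIC))
# board by colour, top view
hsv=cv2.cvtColor(t,cv2.COLOR_BGR2HSV)
m=cv2.inRange(hsv,(8,90,130),(30,255,255)); m[:135]=0;m[195:]=0;m[:,:255]=0;m[:,400:]=0
c=max(cv2.findContours(m,0,2)[0],key=cv2.contourArea); print(cv2.minAreaRect(c))
p=camera_params("top")
B=cv2.boxPoints(cv2.minAreaRect(c)); W=np.array([onz(p,b,18)for b in B]);print(W.round(1),W.mean(0))
for n,uv,z in(("jar",(223,200),85),("spice",(259,194),105),("mill",(295,185),165),("timer",(358,197),50),("shaker",(397,209),85),("tin",(436,217),72)):print(n,onz(p,uv,z).round(1))
E
```

```text
((329.28704833984375, 164.75262451171875), (127.09835052490234, 25.311471939086914), 10.3888578414917)
[[ 508.4  211.9   18. ]
 [ 594.   206.3   18. ]
 [ 549.6 -204.    18. ]
 [ 465.5 -193.2   18. ]] [529.38019655   5.26662176  18.        ]
jar [370.8 316.2  85. ]
spice [393.7 206.3 105. ]
mill [414.7  97.4 165. ]
timer [422.2 -92.5  50. ]
shaker [ 386.4 -209.6   85. ]
tin [ 374.3 -331.4   72. ]
```

View pics/topc.png

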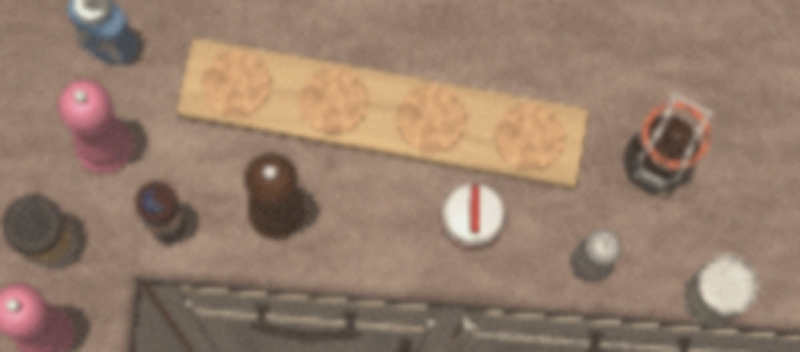

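View pics/scc.png

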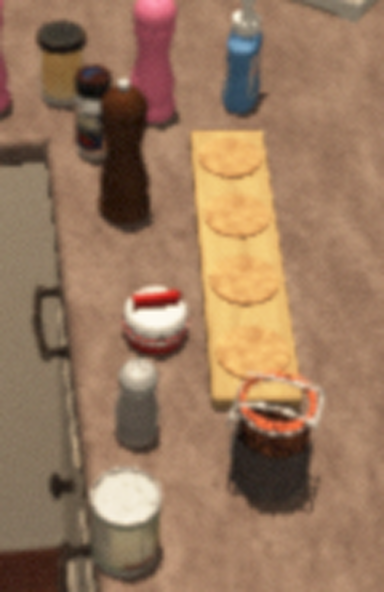

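The top crop shows pads a–d at crop (237,82), (334,99), (431,117), (531,135), with the tin top (727,285), shaker top (602,246), mill knob (269,171) and spice cap (157,201). The scene crop shows the same four tops at (126,498), (138,370), (123,84) and (93,78).

```bash
python3 - <<'E'
from h import *
pt,ps=camera_params("top"),camera_params("scene")
T=lambda x,y:((x+.5)/3.2-.5+210,(y+.5)/3.2-.5+130)
S=lambda x,y:((x+.5)/3.2-.5+290,(y+.5)/3.2-.5+130)
for n,a,b,z in(("a",(237,82),(231,157),22),("b",(334,99),(238,214),22),("c",(431,117),(246,278),22),("d",(531,135),(253,350),22),("tin",(727,285),(126,498),72),("shaker",(602,246),(138,370),85),("mill",(269,171),(123,84),168),("spice",(157,201),(93,78),105)):
    X,e=tri(pt,T(*a),ps,S(*b)); print(n,X.round(1),round(e,1),"top@z",onz(pt,T(*a),z).round(1))
E
```

```text
a [549.5 153.5  19.5] 2.7 top@z [547.3 153.2  22. ]
b [539.   54.3  20.9] 2.3 top@z [537.4  54.2  22. ]
c [528.5 -44.3  20.9] 2.9 top@z [526.6 -44.3  22. ]
d [ 516.5 -145.2   23.7] 1.4 top@z [ 516.2 -145.4   22. ]
tin [ 371.5 -335.4   66.4] 2.4 top@z [ 369.1 -334.2   72. ]
shaker [ 396.4 -212.    81.7] 2.9 top@z [ 394.2 -211.6   85. ]
mill [420.5 101.6 164.7] 0.8 top@z [419.2 101.4 168. ]
spice [400.3 208.5 100. ] 1.4 top@z [398.3 207.7 105. ]
```

Emit:
step_arm --series '[{"dx": 0.024, "dy": 0.023, "yaw": 8.2}, {"dx": 0.024, "dy": 0.023, "yaw": 8.2}, {"dx": 0.024, "dy": 0.023, "yaw": 8.2}, {"dx": 0.024, "dy": 0.023, "yaw": 8.2}, {"dx": 0.024, "dy": 0.023, "yaw": 8.2}, {"dx": 0.024, "dy": 0.023, "yaw": 8.2}, {"dx": 0.024, "dy": 0.023, "yaw": 8.2}, {"dx": 0.024, "dy": 0.023, "yaw": 7.6}, {}, {}]' --grip 1 --squeeze 40

```text
invalid input at $.series[0]: expected keys dx, dy, dz, yaw
```

```bash
python3 - <<'E'
from h import *
o=observe();print(o["time"],o["position"],o["tool_rot"],o["qpos"])
p=camera_params("wrist");im=snapshot("wrist")[:,:,::-1];cv2.imwrite("pics/w1.png",im)
print(-P(p)[2].T@P(p)[3],p["K"],P(p)[2][2])
print(proj(p,(371,-335,72)),proj(p,(396,-212,85)))
E
```

```text
0.1 [ 178.97669664 -519.42319776  255.33789814] [-1.04040102e-03  9.86261538e-01  1.65187911e-01 -2.22504671e-04] [ 1.19729296  0.31163449  0.01399385  1.51289155 -0.00439388  1.3192251
 -0.02718335]
[ 245.78968232 -496.50803797  372.81537535] [[337.44523414   0.         318.86625061]
 [  0.         337.44523414 201.97869583]
 [  0.           0.           1.        ]] [-0.26315977 -0.08872928 -0.96066334]
[ 173.81862565 -121.77682209] [  26.06622301 -206.37411636]
```

View pics/w1.png

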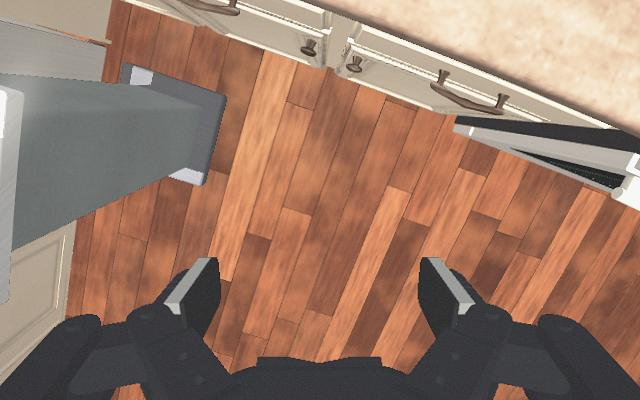

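The call was refused because every key is needed in each row. The wrist picture shows only the floor, with the open fingers at the bottom. I'll repeat the move with full rows.

Emit:
step_arm --series '[{"dx": 0.024, "dy": 0.023, "dz": 0, "yaw": 8.2}, {"dx": 0.024, "dy": 0.023, "dz": 0, "yaw": 8.2}, {"dx": 0.024, "dy": 0.023, "dz": 0, "yaw": 8.2}, {"dx": 0.024, "dy": 0.023, "dz": 0, "yaw": 8.2}, {"dx": 0.024, "dy": 0.023, "dz": 0, "yaw": 8.2}, {"dx": 0.024, "dy": 0.023, "dz": 0, "yaw": 8.2}, {"dx": 0.024, "dy": 0.023, "dz": 0, "yaw": 8.2}, {"dx": 0.024, "dy": 0.023, "dz": 0, "yaw": 7.6}, {"dx": 0, "dy": 0, "dz": 0, "yaw": 0}, {"dx": 0, "dy": 0, "dz": 0, "yaw": 0}]' --grip 1 --squeeze 40

```text
time: 1.15
position: [371.5, -335.3, 256.0]
tool_rot: [-0.0, 0.743, 0.67, -0.0]
contact_force: [-0.2, -0.6, -0.5]
gripper_width: 1.003
gripper_force: 0.0
```

```bash
python3 - <<'E'
from h import *
o=observe();print(o["time"],o["position"],o["tool_rot"],o["qpos"])
p=camera_params("wrist");im=snapshot("wrist")[:,:,::-1];cv2.imwrite("pics/w1.png",im)
print(-P(p)[2].T@P(p)[3])
print(proj(p,(371,-335,72)),proj(p,(396,-212,85)))
E
```

```text
1.15 [ 371.50227346 -335.33128469  256.04191528] [-2.76992352e-04  7.42522381e-01  6.69821167e-01 -2.04634452e-04] [ 0.95066739  0.2264948  -0.30331936  1.63318783  0.0701158   1.29319162
  0.53249826]
[ 378.57577664 -264.78472714  373.53080651]
[318.2642653  184.43480138] [333.86759441  33.67872288]
```

View pics/w1.png

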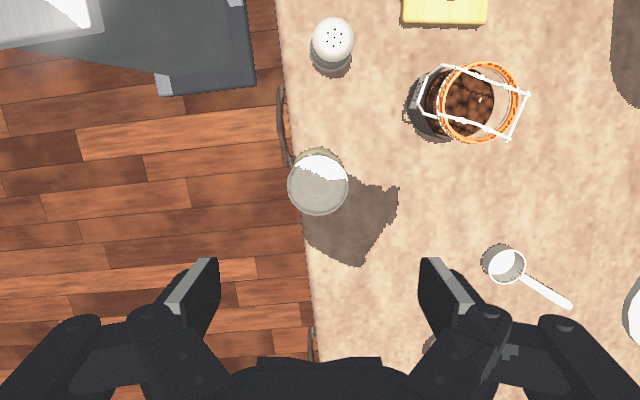

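The tin's top is at (318,184), exactly where the prediction puts it, so (371.5, −335) is good. The shaker dome shows at (333,40). Descending on the tin now.

Emit:
step_arm --series '[{"dx": 0, "dy": 0, "dz": -0.042, "yaw": 0}, {"dx": 0, "dy": 0, "dz": -0.042, "yaw": 0}, {"dx": 0, "dy": 0, "dz": -0.042, "yaw": 0}, {"dx": 0, "dy": 0, "dz": -0.042, "yaw": 0}, {"dx": 0, "dy": 0, "dz": -0.038, "yaw": 0}, {"dx": 0, "dy": 0, "dz": 0, "yaw": 0}, {"dx": 0, "dy": 0, "dz": 0, "yaw": 0}]' --grip 1

```text
time: 1.9
position: [370.3, -337.0, 50.4]
tool_rot: [-0.0, 0.744, 0.668, -0.0]
contact_force: [0.1, -0.1, 0.3]
gripper_width: 1.0
gripper_force: 0.0
```

Emit:
step_arm --series '[{"dx": 0, "dy": 0, "dz": 0, "yaw": 0}, {"dx": 0, "dy": 0, "dz": 0, "yaw": 0}, {"dx": 0, "dy": 0, "dz": 0, "yaw": 0}, {"dx": 0, "dy": 0, "dz": 0, "yaw": 0}, {"dx": 0, "dy": 0, "dz": 0, "yaw": 0}, {"dx": 0, "dy": 0, "dz": 0, "yaw": 0}, {"dx": 0, "dy": 0, "dz": 0, "yaw": 0}, {"dx": 0, "dy": 0, "dz": 0, "yaw": 0}]' --grip -1 --squeeze 40

```text
time: 2.7
position: [372.2, -337.6, 52.8]
tool_rot: [0.002, 0.743, 0.669, -0.0]
contact_force: [-0.2, -0.0, 5.1]
gripper_width: 0.66
gripper_force: 42.5
```

Emit:
step_arm --series '[{"dx": 0, "dy": 0, "dz": 0.045, "yaw": 0}, {"dx": 0, "dy": 0, "dz": 0.045, "yaw": 0}, {"dx": 0, "dy": 0, "dz": 0.045, "yaw": 0}, {"dx": 0.016, "dy": 0.045, "dz": 0, "yaw": 0}, {"dx": 0.016, "dy": 0.045, "dz": 0, "yaw": 0}, {"dx": 0.016, "dy": 0.045, "dz": 0, "yaw": 0}, {"dx": 0.016, "dy": 0.045, "dz": 0, "yaw": 0}, {"dx": 0.016, "dy": 0.045, "dz": 0, "yaw": 0}, {"dx": 0.016, "dy": 0.045, "dz": 0, "yaw": 0}, {"dx": 0.016, "dy": 0.045, "dz": 0, "yaw": 0}, {"dx": 0.016, "dy": 0.045, "dz": 0, "yaw": 0}, {"dx": 0, "dy": 0, "dz": 0, "yaw": 0}]'

```text
time: 3.9
position: [500.5, 34.4, 186.9]
tool_rot: [-0.001, 0.738, 0.674, 0.004]
contact_force: [-0.8, 0.5, -1.4]
gripper_width: 0.667
gripper_force: 44.3
```

```bash
python3 - <<'E'
from h import *
o=observe();print(o["time"],o["position"],o["tool_rot"],o["qpos"])
p=camera_params("wrist");im=snapshot("wrist")[:,:,::-1];cv2.imwrite("pics/w2.png",im)
np.save("w2p.npy",np.array(p,dtype=object),allow_pickle=True)
for X in((548.5,153.3,22),(538.3,54.3,22),(527.6,-44.3,22),(516.4,-145.3,22),(420,101.5,168)):print(proj(p,X))
E
```

```text
3.9 [500.51856484  34.4345612  186.87420574] [-0.00127552  0.73833571  0.67441934  0.00415981] [ 0.34253314  0.30955579 -0.54717999  1.73784746  0.16833755  1.13678446
 -0.34412484]
[365.80975649  37.73706044]
[360.35410738 164.62019328]
[354.75153324 270.8271457 ]
[349.45279441 360.68339871]
[107.1427737  135.71072956]
```

View pics/w2.png

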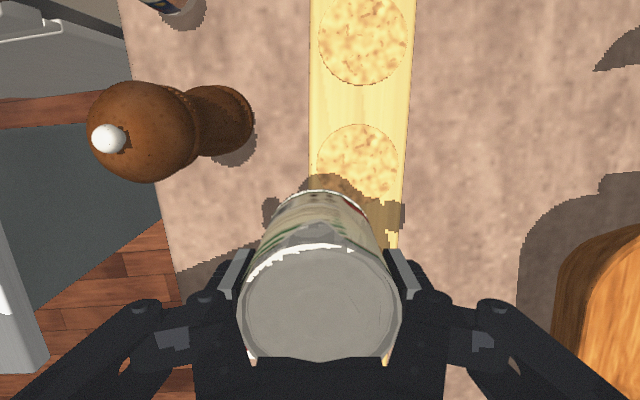

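Pad a is centred near (362,41) and pad b near (358,165), both within about 3 px of prediction. The tin hangs in the fingers with its top at (320,308), and the mill knob is at (108,138), also as predicted.

```bash
python3 - <<'E'
from h import *
p=np.load("w2p.npy",allow_pickle=True).item()
print(onz(p,(320,308),206),onz(p,(362.5,41),22),onz(p,(358.5,166),22),onz(p,(108,138),168))
E
```

```text
[501.18198988  39.53033712 206.        ] [545.78952336 151.14183058  22.        ] [536.66426842  53.26216226  22.        ] [420.13282064 100.55749098 168.        ]
```

Emit:
step_arm --series '[{"dx": 0.016, "dy": 0.04, "dz": 0, "yaw": 0}, {"dx": 0.016, "dy": 0.04, "dz": 0, "yaw": 0}, {"dx": 0.014, "dy": 0.037, "dz": 0, "yaw": 0}, {"dx": 0, "dy": 0, "dz": -0.03, "yaw": 0}, {"dx": 0, "dy": 0, "dz": -0.03, "yaw": 0}, {"dx": 0, "dy": 0, "dz": 0, "yaw": 0}, {"dx": 0, "dy": 0, "dz": 0, "yaw": 0}]'

```text
time: 4.65
position: [545.2, 139.3, 125.5]
tool_rot: [0.0, 0.744, 0.668, -0.001]
contact_force: [0.9, -0.8, -1.6]
gripper_width: 0.661
gripper_force: 44.3
```

Emit:
step_arm --series '[{"dx": 0.001, "dy": 0.009, "dz": -0.02, "yaw": 0}, {"dx": 0, "dy": 0, "dz": -0.02, "yaw": 0}, {"dx": 0, "dy": 0, "dz": -0.008, "yaw": 0}, {"dx": 0, "dy": 0, "dz": 0, "yaw": 0}, {"dx": 0, "dy": 0, "dz": 0, "yaw": 0}, {"dx": 0, "dy": 0, "dz": 0, "yaw": 0}]'

```text
time: 5.25
position: [547.4, 150.1, 78.9]
tool_rot: [0.001, 0.743, 0.669, 0.001]
contact_force: [1.2, 0.3, -1.7]
gripper_width: 0.663
gripper_force: 44.3
```

Emit:
step_arm --series '[{"dx": 0, "dy": -0.001, "dz": -0.002, "yaw": 0}, {"dx": 0, "dy": 0, "dz": -0.002, "yaw": 0}, {"dx": 0, "dy": 0, "dz": 0, "yaw": 0}, {"dx": 0, "dy": 0, "dz": 0, "yaw": 0}]'

```text
time: 5.65
position: [546.9, 149.0, 74.8]
tool_rot: [0.001, 0.743, 0.669, 0.001]
contact_force: [-0.8, -0.1, 6.4]
gripper_width: 0.663
gripper_force: 45.0
```

Contact. Release, wait, then rise.

Emit:
step_arm --series '[{"dx": 0, "dy": 0, "dz": 0, "yaw": 0}, {"dx": 0, "dy": 0, "dz": 0, "yaw": 0}, {"dx": 0, "dy": 0, "dz": 0, "yaw": 0}, {"dx": 0, "dy": 0, "dz": 0, "yaw": 0}, {"dx": 0, "dy": 0, "dz": 0, "yaw": 0}, {"dx": 0, "dy": 0, "dz": 0.03, "yaw": 0}, {"dx": 0, "dy": 0, "dz": 0.045, "yaw": 0}, {"dx": 0, "dy": 0, "dz": 0.045, "yaw": 0}, {"dx": 0, "dy": 0, "dz": 0.045, "yaw": 0}, {"dx": 0, "dy": 0, "dz": 0, "yaw": 0}]' --grip 1

```text
time: 6.65
position: [549.9, 151.2, 245.9]
tool_rot: [0.003, 0.743, 0.669, 0.007]
contact_force: [1.2, 0.5, -0.0]
gripper_width: 0.999
gripper_force: 0.0
```

```bash
python3 - <<'E'
from h import *
o=observe();print(o["time"],o["position"])
p=camera_params("wrist");im=snapshot("wrist")[:,:,::-1];cv2.imwrite("pics/w3.png",im)
import pickle;pickle.dump(p,open("w3.pkl","wb"))
for X in((547,152.3,94),(547,152.3,22)):print(proj(p,X))
E
```

```text
6.65 [549.91208252 151.2172337  245.88236528]
[312.52052126 193.77600995]
[312.73720284 176.36351669]
```

View pics/w3.png

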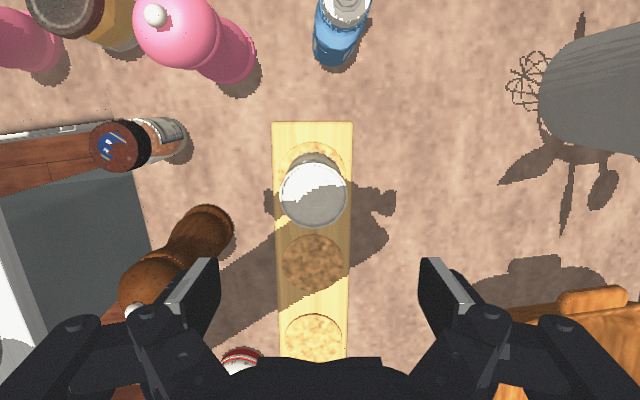

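The tin's top is at (314,194), on prediction, and pad a is centred beneath it near (313,174), so the placing is good. The spice cap is at (121,146); the pink knob beyond is at (156,16) and the mill's head at (150,290).

```bash
python3 - <<'E'
from h import *
import pickle
p=pickle.load(open("w3.pkl","rb"));pt=camera_params("top")
print("spice",onz(p,(121,146),105),"pink",onz(p,(156,16),168),onz(pt,(210+84/3.2,130+97/3.2),168))
E
```

```text
spice [404.92161497 208.75666923 105.        ] pink [477.07776506 277.25041268 168.        ] [473.67538187 274.04197318 168.        ]
```

Emit:
step_arm --series '[{"dx": -0.037, "dy": 0.014, "dz": 0, "yaw": 0}, {"dx": -0.037, "dy": 0.014, "dz": 0, "yaw": 0}, {"dx": -0.037, "dy": 0.014, "dz": 0, "yaw": 0}, {"dx": -0.037, "dy": 0.014, "dz": 0, "yaw": 0}, {"dx": 0, "dy": 0, "dz": -0.02, "yaw": 0}, {"dx": 0, "dy": 0, "dz": -0.02, "yaw": 0}, {"dx": 0, "dy": 0, "dz": 0, "yaw": 0}]'

```text
time: 7.4
position: [395.4, 203.3, 195.0]
tool_rot: [-0.001, 0.743, 0.669, -0.004]
contact_force: [0.4, -0.7, -0.1]
gripper_width: 1.003
gripper_force: 0.0
```

```bash
python3 - <<'E'
from h import *
o=observe();print(o["time"],o["position"],o["qpos"])
p=camera_params("wrist");im=snapshot("wrist")[:,:,::-1];cv2.imwrite("pics/w4.png",im)
print(proj(p,(401,208.5,105)),proj(p,(401,208.5,84)))
import pickle;pickle.dump(p,open("w4.pkl","wb"))
E
```

```text
7.4 [395.39384057 203.31119051 195.00310226] [ 0.05939773  0.20273617 -0.65481194  1.85311439  0.13447794  1.13829005
 -0.74684268]
[327.59240782 208.87103208] [327.01537869 199.8516689 ]
```

View pics/w4.png

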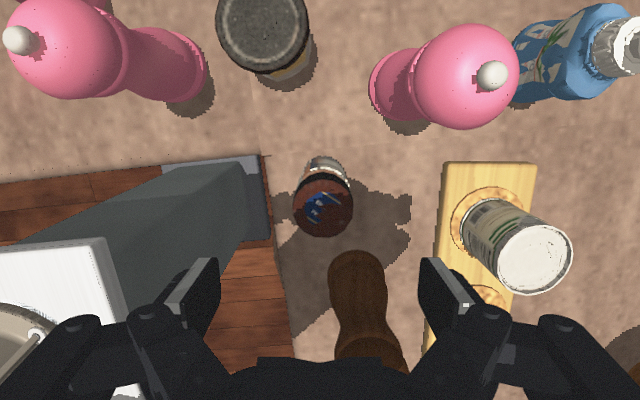

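The spice cap's top is at (323,209) against a predicted (327.6,209), so the jar stands at about (398,208.5). The black-lid jar (262,35) and the pinks are clear of the fingers.

Emit:
step_arm --series '[{"dx": 0.003, "dy": 0.005, "dz": -0.03, "yaw": 0}, {"dx": 0, "dy": 0, "dz": -0.035, "yaw": 0}, {"dx": 0, "dy": 0, "dz": -0.035, "yaw": 0}, {"dx": 0, "dy": 0, "dz": -0.02, "yaw": 0}, {"dx": 0, "dy": 0, "dz": 0, "yaw": 0}, {"dx": 0, "dy": 0, "dz": 0, "yaw": 0}]'

```text
time: 8.05
position: [401.9, 210.4, 79.0]
tool_rot: [-0.0, 0.743, 0.669, 0.0]
contact_force: [0.6, 0.3, 0.4]
gripper_width: 1.001
gripper_force: 0.0
```

Emit:
step_arm --series '[{"dx": 0, "dy": 0, "dz": 0, "yaw": 0}, {"dx": 0, "dy": 0, "dz": 0, "yaw": 0}, {"dx": 0, "dy": 0, "dz": 0, "yaw": 0}, {"dx": 0, "dy": 0, "dz": 0, "yaw": 0}, {"dx": 0, "dy": 0, "dz": 0, "yaw": 0}, {"dx": 0, "dy": 0, "dz": 0, "yaw": 0}, {"dx": 0, "dy": 0, "dz": 0, "yaw": 0}, {"dx": 0, "dy": 0, "dz": 0, "yaw": 0}, {"dx": 0, "dy": 0, "dz": 0, "yaw": 0}]' --grip -1

```text
time: 8.95
position: [401.5, 210.4, 79.3]
tool_rot: [0.0, 0.743, 0.669, 0.001]
contact_force: [-1.3, -0.3, 6.2]
gripper_width: 0.466
gripper_force: 40.1
```

Emit:
step_arm --series '[{"dx": 0, "dy": 0, "dz": 0.04, "yaw": 0}, {"dx": 0, "dy": 0, "dz": 0.04, "yaw": 0}, {"dx": 0, "dy": 0, "dz": 0.04, "yaw": 0}, {"dx": 0, "dy": 0, "dz": 0.04, "yaw": 0}, {"dx": 0.021, "dy": -0.02, "dz": 0.04, "yaw": 0}, {"dx": 0.021, "dy": -0.044, "dz": 0, "yaw": 0}, {"dx": 0.021, "dy": -0.044, "dz": 0, "yaw": 0}, {"dx": 0.021, "dy": -0.044, "dz": 0, "yaw": 0}, {"dx": 0.021, "dy": -0.044, "dz": 0, "yaw": 0}, {"dx": 0.021, "dy": -0.044, "dz": 0, "yaw": 0}, {"dx": 0, "dy": -0.014, "dz": -0.03, "yaw": 0}, {"dx": 0, "dy": 0, "dz": -0.03, "yaw": 0}]'

```text
time: 10.15
position: [528.1, -49.3, 217.5]
tool_rot: [0.001, 0.746, 0.666, -0.0]
contact_force: [0.4, 0.8, -1.7]
gripper_width: 0.468
gripper_force: 40.8
```

Emit:
step_arm --series '[{"dx": 0, "dy": 0, "dz": -0.04, "yaw": 0}, {"dx": 0, "dy": 0, "dz": 0, "yaw": 0}, {"dx": 0, "dy": 0, "dz": 0, "yaw": 0}, {"dx": 0, "dy": 0, "dz": 0, "yaw": 0}]'

```text
time: 10.55
position: [528.8, -43.7, 180.6]
tool_rot: [0.002, 0.743, 0.669, 0.001]
contact_force: [-0.5, 0.9, -0.5]
gripper_width: 0.47
gripper_force: 40.9
```

Emit:
step_arm --series '[{"dx": -0.002, "dy": 0.001, "dz": -0.035, "yaw": 0}, {"dx": 0, "dy": 0, "dz": -0.03, "yaw": 0}, {"dx": 0, "dy": 0, "dz": -0.008, "yaw": 0}, {"dx": 0, "dy": 0, "dz": -0.002, "yaw": 0}, {"dx": 0, "dy": 0, "dz": 0, "yaw": 0}, {"dx": 0, "dy": 0, "dz": 0, "yaw": 0}, {"dx": 0, "dy": 0, "dz": 0, "yaw": 0}]'

```text
time: 11.25
position: [526.4, -43.0, 104.9]
tool_rot: [0.001, 0.743, 0.669, 0.001]
contact_force: [0.6, -0.4, -1.3]
gripper_width: 0.472
gripper_force: 40.9
```

Emit:
step_arm --series '[{"dx": 0, "dy": 0, "dz": -0.002, "yaw": 0}, {"dx": 0, "dy": 0, "dz": -0.002, "yaw": 0}, {"dx": 0, "dy": 0, "dz": 0, "yaw": 0}, {"dx": 0, "dy": 0, "dz": 0, "yaw": 0}]'

```text
time: 11.65
position: [525.6, -42.9, 101.1]
tool_rot: [0.001, 0.743, 0.669, 0.0]
contact_force: [-3.1, 1.2, 8.6]
gripper_width: 0.47
gripper_force: 40.3
```

Emit:
step_arm --series '[{"dx": 0, "dy": 0, "dz": 0, "yaw": 0}, {"dx": 0, "dy": 0, "dz": 0, "yaw": 0}, {"dx": 0, "dy": 0, "dz": 0, "yaw": 0}, {"dx": 0, "dy": 0, "dz": 0, "yaw": 0}, {"dx": 0, "dy": 0, "dz": 0, "yaw": 0}, {"dx": 0, "dy": 0, "dz": 0.03, "yaw": 0}, {"dx": 0, "dy": 0, "dz": 0.045, "yaw": 0}, {"dx": 0, "dy": 0, "dz": 0.045, "yaw": 0}, {"dx": 0, "dy": 0, "dz": 0.045, "yaw": 0}, {"dx": 0, "dy": 0, "dz": 0, "yaw": 0}, {"dx": 0, "dy": 0, "dz": 0, "yaw": 0}]' --grip 1

```text
time: 12.75
position: [525.9, -43.0, 265.5]
tool_rot: [0.001, 0.743, 0.669, 0.001]
contact_force: [-0.6, -0.4, -0.2]
gripper_width: 1.003
gripper_force: 0.0
```

```bash
python3 - <<'E'
from h import *
o=observe();print(o["time"],o["position"])
p=camera_params("wrist");im=snapshot("wrist")[:,:,::-1];cv2.imwrite("pics/w5.png",im)
import pickle;pickle.dump(p,open("w5.pkl","wb"))
for X in((526.8,-45,127),(526.8,-45,22),(537.4,54,22),(547,152.3,94),(420,101.5,168)):print(proj(p,X))
E
```

```text
12.75 [525.91317436 -42.95885078 265.54493251]
[319.61249584 200.30052257]
[318.98935783 173.88044203]
[319.30108105  77.36125044]
[319.04913304 -67.718293  ]
[112.20751394  -2.09026123]
```

View pics/w5.png

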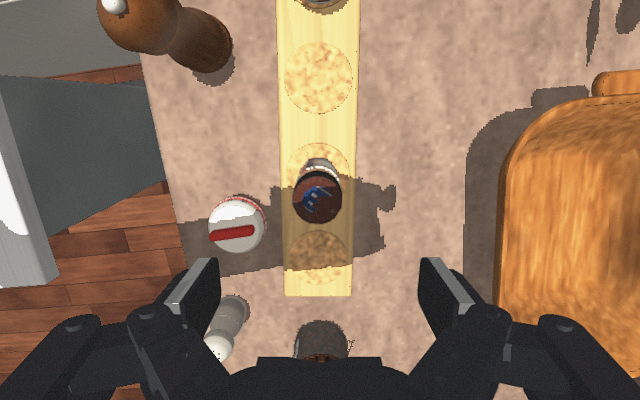

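The spice cap is at (317,197) against a predicted (319.6,200), and pad b is at (318,77), so the placing is within 3 mm. Next is the mill.

Emit:
step_arm --series '[{"dx": -0.0265, "dy": 0.036, "dz": 0, "yaw": 0}, {"dx": -0.0265, "dy": 0.036, "dz": 0, "yaw": 0}, {"dx": -0.0265, "dy": 0.036, "dz": 0, "yaw": 0}, {"dx": -0.0265, "dy": 0.036, "dz": 0, "yaw": 0}, {"dx": 0, "dy": 0, "dz": 0, "yaw": 0}, {"dx": 0, "dy": 0, "dz": 0, "yaw": 0}]'

```text
time: 13.4
position: [417.8, 101.3, 263.0]
tool_rot: [-0.0, 0.742, 0.67, -0.001]
contact_force: [-0.4, -1.1, 0.2]
gripper_width: 1.0
gripper_force: 0.0
```

```bash
python3 - <<'E'
from h import *
o=observe();print(o["time"],o["position"])
p=camera_params("wrist");im=snapshot("wrist")[:,:,::-1];cv2.imwrite("pics/w6.png",im[100:360,150:490])
for X in((420,101.5,168),(420,101.5,141),(420,101.5,0)):print(proj(p,X))
hsv=cv2.cvtColor(im.copy(),cv2.COLOR_BGR2HSV)
m=cv2.inRange(hsv,(0,0,170),(179,60,255));m[:120]=0;m[330:]=0;m[:,:230]=0;m[:,410:]=0
for c in cv2.findContours(m,0,2)[0]:
    if 60<cv2.contourArea(c)<1500:
        (u,v),r=cv2.minEnclosingCircle(c);print(u,v,r,onz(p,(u,v),166))
E
```

```text
13.4 [417.82976574 101.29939358 262.95165575]
[322.37230904 214.65646716]
[322.04873308 203.11731158]
[321.06511061 168.12255916]
343.5 326.5 23.63270378112793 [427.07653904  11.55233775 166.        ]
```

View pics/w6.png

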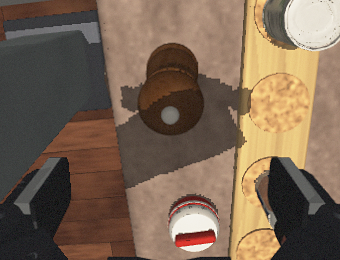

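The knob is at crop (170,115), i.e. (320,215), against a predicted (322,215). The mill stands right under the tool.

Emit:
step_arm --series '[{"dx": 0.001, "dy": 0, "dz": -0.03, "yaw": 0}, {"dx": 0, "dy": 0, "dz": -0.04, "yaw": 0}, {"dx": 0, "dy": 0, "dz": -0.035, "yaw": 0}, {"dx": 0, "dy": 0, "dz": -0.011, "yaw": 0}, {"dx": 0, "dy": 0, "dz": 0, "yaw": 0}, {"dx": 0, "dy": 0, "dz": 0, "yaw": 0}]'

```text
time: 14.05
position: [421.5, 100.8, 149.2]
tool_rot: [0.0, 0.743, 0.669, 0.001]
contact_force: [-0.5, 0.4, 0.4]
gripper_width: 0.999
gripper_force: 0.0
```

Emit:
step_arm --series '[{"dx": 0, "dy": 0, "dz": 0, "yaw": 0}, {"dx": 0, "dy": 0, "dz": 0, "yaw": 0}, {"dx": 0, "dy": 0, "dz": 0, "yaw": 0}, {"dx": 0, "dy": 0, "dz": 0, "yaw": 0}, {"dx": 0, "dy": 0, "dz": 0, "yaw": 0}, {"dx": 0, "dy": 0, "dz": 0, "yaw": 0}, {"dx": 0, "dy": 0, "dz": 0, "yaw": 0}, {"dx": 0, "dy": 0, "dz": 0, "yaw": 0}, {"dx": 0, "dy": 0, "dz": 0, "yaw": 0}]' --grip -1

```text
time: 14.95
position: [421.2, 101.5, 149.9]
tool_rot: [0.001, 0.743, 0.669, 0.001]
contact_force: [0.7, -0.2, 7.0]
gripper_width: 0.54
gripper_force: 40.4
```

Emit:
step_arm --series '[{"dx": 0, "dy": 0, "dz": 0.03, "yaw": 0}, {"dx": 0, "dy": 0, "dz": 0.04, "yaw": 0}, {"dx": 0, "dy": 0, "dz": 0.04, "yaw": 0}, {"dx": 0.01, "dy": -0.026, "dz": 0.035, "yaw": 0}, {"dx": 0.017, "dy": -0.044, "dz": 0, "yaw": 0}, {"dx": 0.017, "dy": -0.044, "dz": 0, "yaw": 0}, {"dx": 0.017, "dy": -0.044, "dz": 0, "yaw": 0}, {"dx": 0.017, "dy": -0.044, "dz": 0, "yaw": 0}, {"dx": 0.017, "dy": -0.044, "dz": 0, "yaw": 0}, {"dx": 0, "dy": 0, "dz": 0, "yaw": 0}, {"dx": 0, "dy": 0, "dz": 0, "yaw": 0}, {"dx": 0, "dy": 0, "dz": 0, "yaw": 0}]'

```text
time: 16.15
position: [515.0, -143.5, 293.2]
tool_rot: [-0.001, 0.742, 0.67, 0.0]
contact_force: [0.5, 0.6, -1.3]
gripper_width: 0.546
gripper_force: 42.3
```

Emit:
step_arm --series '[{"dx": 0.001, "dy": -0.001, "dz": -0.035, "yaw": 0}, {"dx": 0, "dy": 0, "dz": -0.04, "yaw": 0}, {"dx": 0, "dy": 0, "dz": -0.03, "yaw": 0}, {"dx": 0, "dy": 0, "dz": -0.011, "yaw": 0}, {"dx": 0, "dy": 0, "dz": 0, "yaw": 0}, {"dx": 0, "dy": 0, "dz": 0, "yaw": 0}, {"dx": 0, "dy": 0, "dz": 0, "yaw": 0}]'

```text
time: 16.85
position: [517.9, -145.9, 179.6]
tool_rot: [0.002, 0.743, 0.669, 0.001]
contact_force: [-0.0, 0.5, -1.5]
gripper_width: 0.545
gripper_force: 42.3
```

```bash
python3 - <<'E'
from h import *
o=observe();print(o["time"],o["position"],o["contact_force"])
pt,ps=camera_params("top"),camera_params("scene")
t=snapshot("top")[:,:,::-1];s=snapshot("scene")[:,:,::-1]
a=cv2.resize(t[140:220,330:450],None,fx=3.2,fy=3.2,interpolation=3);b=cv2.resize(s[190:290,310:410],None,fx=3.2,fy=3.2,interpolation=3)
h=max(a.shape[0],b.shape[0]);f=lambda i:np.vstack([i,np.zeros((h-i.shape[0],i.shape[1],3),np.uint8)])
cv2.imwrite("pics/chk.png",np.hstack([f(a),f(b)]))
print(proj(ps,(516,-145,22)),proj(ps,(516,-145,60)),proj(ps,(516,-145,190)))
E
```

```text
16.85 [ 517.87706239 -145.92374403  179.61291037] [-0.01232704  0.51697628 -1.50164067]
[368.29462205 239.43631456] [369.26865258 230.60214349] [372.90908297 197.42249655]
```

View pics/chk.png

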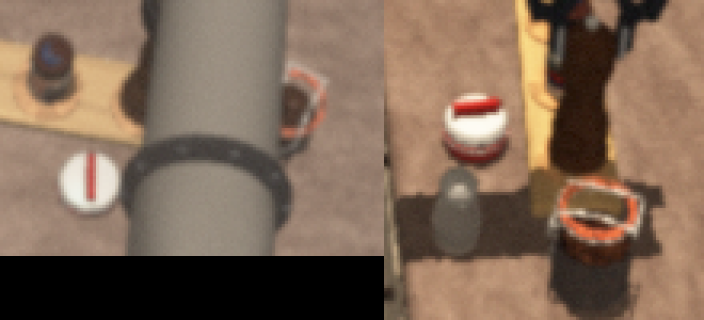

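The mill hangs upright above pad d, its base at crop (580,168) in the scene view. I'll lower it the rest of the way.

Emit:
step_arm --series '[{"dx": -0.001, "dy": 0.001, "dz": -0.003, "yaw": 0}, {"dx": 0, "dy": 0, "dz": -0.002, "yaw": 0}, {"dx": 0, "dy": 0, "dz": -0.002, "yaw": 0}, {"dx": 0, "dy": 0, "dz": 0, "yaw": 0}, {"dx": 0, "dy": 0, "dz": 0, "yaw": 0}]'

```text
time: 17.45
position: [515.4, -145.3, 172.0]
tool_rot: [0.001, 0.743, 0.669, -0.0]
contact_force: [-2.0, -0.9, 6.4]
gripper_width: 0.546
gripper_force: 42.9
```

Contact; release and rise.

Emit:
step_arm --series '[{"dx": 0, "dy": 0, "dz": 0, "yaw": 0}, {"dx": 0, "dy": 0, "dz": 0, "yaw": 0}, {"dx": 0, "dy": 0, "dz": 0, "yaw": 0}, {"dx": 0, "dy": 0, "dz": 0, "yaw": 0}, {"dx": 0, "dy": 0, "dz": 0, "yaw": 0}, {"dx": 0, "dy": 0, "dz": 0.03, "yaw": 0}, {"dx": 0, "dy": 0, "dz": 0.035, "yaw": 0}, {"dx": 0, "dy": 0, "dz": 0.035, "yaw": 0}, {"dx": 0, "dy": 0, "dz": 0, "yaw": 0}]' --grip 1

```text
time: 18.35
position: [518.4, -145.3, 275.9]
tool_rot: [0.005, 0.743, 0.669, 0.003]
contact_force: [0.2, -0.8, 0.2]
gripper_width: 0.998
gripper_force: 0.0
```

Emit:
step_arm --series '[{"dx": -0.04, "dy": -0.022, "dz": 0, "yaw": 0}, {"dx": -0.04, "dy": -0.022, "dz": 0, "yaw": 0}, {"dx": -0.04, "dy": -0.024, "dz": 0, "yaw": 0}, {"dx": 0, "dy": 0, "dz": -0.03, "yaw": 0}, {"dx": 0, "dy": 0, "dz": -0.03, "yaw": 0}, {"dx": 0, "dy": 0, "dz": 0, "yaw": 0}, {"dx": 0, "dy": 0, "dz": 0, "yaw": 0}]'

```text
time: 19.05
position: [395.0, -212.7, 210.1]
tool_rot: [-0.001, 0.743, 0.669, -0.0]
contact_force: [0.3, 0.3, 0.5]
gripper_width: 1.002
gripper_force: 0.0
```

```bash
python3 - <<'E'
from h import *
o=observe();print(o["time"],o["position"])
p=camera_params("wrist");im=snapshot("wrist")[:,:,::-1];cv2.imwrite("pics/w7.png",im)
import pickle;pickle.dump(p,open("w7.pkl","wb"))
for X in((395,-213,85),(516,-145,192),(527,-45,127)):print(proj(p,X))
E
```

```text
19.05 [ 395.01204646 -212.65813228  210.12345835]
[318.94148965 203.23859476]
[604.09866354  85.59192448]
[ 537.97236489 -107.21498932]
```

View pics/w7.png

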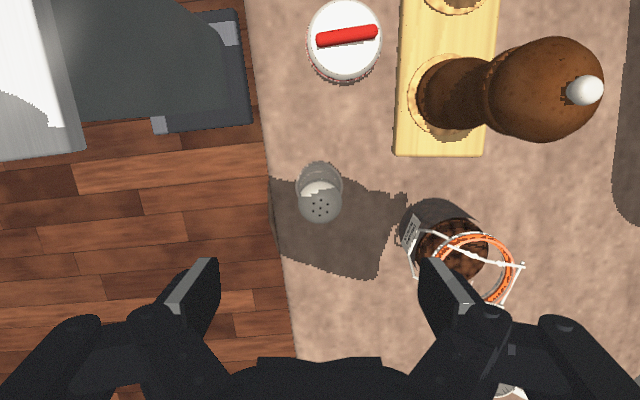

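The shaker holes are centred at (320,208), so its centre is about (395,−216). The mill's base sits centred on pad d, around (451,95). The knob shows at (585,90) against a predicted (604,86), which I'll recheck later.

Emit:
step_arm --series '[{"dx": 0, "dy": -0.003, "dz": -0.04, "yaw": 0}, {"dx": 0, "dy": 0, "dz": -0.045, "yaw": 0}, {"dx": 0, "dy": 0, "dz": -0.045, "yaw": 0}, {"dx": 0, "dy": 0, "dz": -0.027, "yaw": 0}, {"dx": 0, "dy": 0, "dz": 0, "yaw": 0}, {"dx": 0, "dy": 0, "dz": 0, "yaw": 0}]'

```text
time: 19.7
position: [396.9, -216.5, 54.7]
tool_rot: [0.001, 0.743, 0.669, 0.001]
contact_force: [0.2, -0.7, 0.9]
gripper_width: 1.0
gripper_force: 0.0
```

Emit:
step_arm --series '[{"dx": 0, "dy": 0, "dz": 0, "yaw": 0}, {"dx": 0, "dy": 0, "dz": 0, "yaw": 0}, {"dx": 0, "dy": 0, "dz": 0, "yaw": 0}, {"dx": 0, "dy": 0, "dz": 0, "yaw": 0}, {"dx": 0, "dy": 0, "dz": 0, "yaw": 0}, {"dx": 0, "dy": 0, "dz": 0, "yaw": 0}, {"dx": 0, "dy": 0, "dz": 0, "yaw": 0}, {"dx": 0, "dy": 0, "dz": 0, "yaw": 0}, {"dx": 0, "dy": 0, "dz": 0, "yaw": 0}]' --grip -1

```text
time: 20.6
position: [395.9, -216.6, 55.0]
tool_rot: [0.001, 0.743, 0.669, 0.0]
contact_force: [-1.9, 1.0, 8.1]
gripper_width: 0.458
gripper_force: 39.4
```

```bash
python3 - <<'E'
from h import *
import pickle
p=pickle.load(open("w7.pkl","rb"))
print(onz(p,(585,90),190),onz(p,(585,90),186),onz(p,(320,208),88),onz(p,(451,95),22))
E
```

```text
[ 509.55640667 -146.17383351  190.        ] [ 512.67426217 -146.28830767  186.        ] [ 395.49278289 -215.87429942   88.        ] [ 518.14472678 -145.15176657   22.        ]
```

Emit:
step_arm --series '[{"dx": 0, "dy": 0, "dz": 0.03, "yaw": 0}, {"dx": 0, "dy": 0, "dz": 0.045, "yaw": 0}, {"dx": 0, "dy": 0.03, "dz": 0.04, "yaw": 0}, {"dx": 0, "dy": 0.035, "dz": 0.035, "yaw": 0}, {"dx": 0, "dy": 0.045, "dz": 0, "yaw": 0}, {"dx": 0, "dy": 0.046, "dz": 0, "yaw": 0}, {"dx": 0.035, "dy": 0.029, "dz": 0, "yaw": 0}, {"dx": 0.035, "dy": 0.029, "dz": 0, "yaw": 0}, {"dx": 0.035, "dy": 0.029, "dz": 0, "yaw": 0}, {"dx": 0.036, "dy": 0.027, "dz": 0, "yaw": 0}, {"dx": 0, "dy": 0, "dz": 0, "yaw": 0}, {"dx": 0, "dy": 0, "dz": 0, "yaw": 0}]'

```text
time: 21.8
position: [536.0, 54.8, 202.7]
tool_rot: [-0.001, 0.742, 0.67, -0.001]
contact_force: [-0.3, -0.2, -1.0]
gripper_width: 0.459
gripper_force: 40.7
```

Emit:
step_arm --series '[{"dx": 0, "dy": 0, "dz": -0.04, "yaw": 0}, {"dx": 0, "dy": 0, "dz": -0.03, "yaw": 0}, {"dx": 0, "dy": 0, "dz": 0, "yaw": 0}, {"dx": 0, "dy": 0, "dz": 0, "yaw": 0}]'

```text
time: 22.2
position: [535.6, 52.7, 133.9]
tool_rot: [0.0, 0.744, 0.669, -0.001]
contact_force: [1.0, 0.4, -0.7]
gripper_width: 0.456
gripper_force: 40.7
```

Emit:
step_arm --series '[{"dx": 0.001, "dy": 0, "dz": -0.03, "yaw": 0}, {"dx": 0, "dy": 0, "dz": -0.018, "yaw": 0}, {"dx": 0, "dy": 0, "dz": -0.004, "yaw": 0}, {"dx": 0, "dy": 0, "dz": 0, "yaw": 0}, {"dx": 0, "dy": 0, "dz": 0, "yaw": 0}]'

```text
time: 22.7
position: [538.7, 54.2, 83.4]
tool_rot: [0.001, 0.743, 0.669, 0.002]
contact_force: [-0.1, -0.8, -1.7]
gripper_width: 0.457
gripper_force: 40.7
```

Emit:
step_arm --series '[{"dx": 0, "dy": 0, "dz": -0.002, "yaw": 0}, {"dx": 0, "dy": 0, "dz": -0.002, "yaw": 0}, {"dx": 0, "dy": 0, "dz": 0, "yaw": 0}, {"dx": 0, "dy": 0, "dz": 0, "yaw": 0}]'

```text
time: 23.1
position: [537.2, 54.0, 77.4]
tool_rot: [0.0, 0.743, 0.669, -0.0]
contact_force: [0.0, 0.0, -0.3]
gripper_width: 0.456
gripper_force: 40.7
```

Emit:
step_arm --series '[{"dx": 0, "dy": 0, "dz": -0.001, "yaw": 0}, {"dx": 0, "dy": 0, "dz": 0, "yaw": 0}, {"dx": 0, "dy": 0, "dz": 0, "yaw": 0}]'

```text
time: 23.4
position: [537.3, 54.1, 77.1]
tool_rot: [0.0, 0.743, 0.669, 0.0]
contact_force: [-1.4, 0.6, 5.9]
gripper_width: 0.456
gripper_force: 41.7
```

Emit:
step_arm --series '[{"dx": 0, "dy": 0, "dz": 0, "yaw": 0}, {"dx": 0, "dy": 0, "dz": 0, "yaw": 0}, {"dx": 0, "dy": 0, "dz": 0, "yaw": 0}, {"dx": 0, "dy": 0, "dz": 0, "yaw": 0}, {"dx": 0, "dy": 0, "dz": 0, "yaw": 0}, {"dx": 0, "dy": 0, "dz": 0.03, "yaw": 0}, {"dx": 0, "dy": 0, "dz": 0.045, "yaw": 0}, {"dx": 0, "dy": 0, "dz": 0.045, "yaw": 0}, {"dx": 0, "dy": 0, "dz": 0.045, "yaw": 0}, {"dx": 0, "dy": 0, "dz": 0.02, "yaw": 0}, {"dx": 0, "dy": 0, "dz": 0, "yaw": 0}]' --grip 1

```text
time: 24.5
position: [539.4, 54.8, 265.4]
tool_rot: [0.003, 0.743, 0.669, 0.003]
contact_force: [0.1, -0.1, -0.2]
gripper_width: 0.998
gripper_force: 0.0
```

Emit:
step_arm --series '[{"dx": -0.02, "dy": -0.04, "dz": 0.02, "yaw": 0}, {"dx": -0.02, "dy": -0.04, "dz": 0.02, "yaw": 0}, {"dx": -0.02, "dy": -0.04, "dz": 0.02, "yaw": 0}, {"dx": -0.02, "dy": -0.04, "dz": 0, "yaw": 0}, {"dx": -0.01, "dy": -0.04, "dz": 0, "yaw": 0}, {"dx": 0, "dy": -0.04, "dz": 0, "yaw": 0}, {"dx": 0, "dy": 0, "dz": 0, "yaw": 0}, {"dx": 0, "dy": 0, "dz": 0, "yaw": 0}]'

```text
time: 25.3
position: [446.3, -186.9, 319.6]
tool_rot: [-0.002, 0.744, 0.668, -0.0]
contact_force: [0.3, -0.0, -0.7]
gripper_width: 0.997
gripper_force: 0.0
```

```bash
python3 - <<'E'
from h import *
o=observe();print(o["time"],o["position"])
p=camera_params("wrist");im=snapshot("wrist")[:,:,::-1];cv2.imwrite("pics/w8.png",im)
import pickle;pickle.dump(p,open("w8.pkl","wb"))
for X in((516,-145,188),(527,-45,127),(537.4,54,109),(547,152.3,94),(516,-145,22),(527,-45,22),(537.4,54,22),(547,152.3,22)):print(proj(p,X))
E
```

```text
25.3 [ 446.28128494 -186.87193034  319.57609971]
[407.99110834 136.12899744]
[397.34870694   8.40215442]
[ 397.46670999 -113.34607405]
[ 395.62116636 -228.08125085]
[373.19054105 123.86914288]
[376.84185139  33.73493433]
[379.86047601 -64.57673767]
[ 381.55853264 -167.96023412]
```

View pics/w8.png

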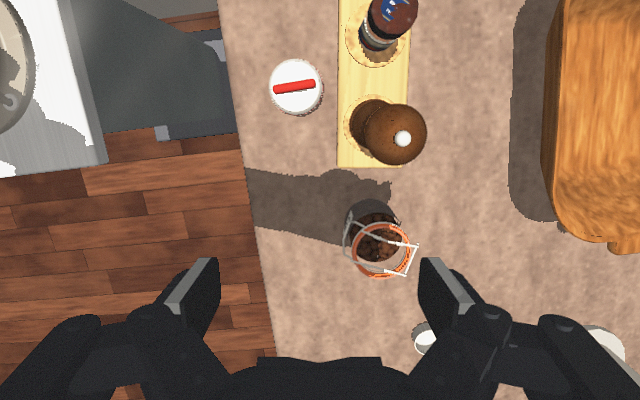

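The mill knob is at (403,139) against (408,136), and the spice jar is on its pad; both good. I've used all the picture views, so I'll check the shaker and the rest numerically by differencing the top view.

```bash
python3 - <<'E'
from h import *
p=camera_params("top");t=snapshot("top")[:,:,::-1];t0=cv2.imread("pics/top0.png")
d=cv2.GaussianBlur(cv2.absdiff(t,t0),(3,3),0).max(2); print(observe()["time"])
T={"a tin":(547,152.3,72),"b shaker":(537.2,54,90),"c spice":(526.8,-45,105),"d mill":(516,-145,170)}
for n,(x,y,h) in T.items():
    b,tp=proj(p,(x,y,22)),proj(p,(x,y,22+h)); u,v=((b+tp)/2)
    m=np.zeros(d.shape,np.uint8);r=17
    v0,u0=int(v)-r,int(u)-r; m[v0:v0+2*r,u0:u0+2*r]=(d[v0:v0+2*r,u0:u0+2*r]>35)*255
    cs=cv2.findContours(m,0,2)[0]
    if cs:
        c=max(cs,key=cv2.contourArea);print(n,"base",b.round(1),"top",tp.round(1),"blob",cv2.boundingRect(c),cv2.contourArea(c))
i=cv2.cvtColor(t.copy(),cv2.COLOR_BGR2GRAY);print(d[180:225,210:240].max())  # glass jar unchanged?
h=cv2.cvtColor(t.copy(),cv2.COLOR_BGR2HSV)[148:172,302:332]
for r in h[:,:,1][::2,::2]:print(*r)
E
```

```text
25.4
a tin base [284.  155.4] top [282.4 148. ] blob (275, 140, 22, 24) 356.0
b shaker base [314.1 160.7] top [313.9 151.6] blob (307, 149, 15, 18) 169.5
c spice base [344.6 166.2] top [346.5 155.9] blob (338, 151, 16, 22) 262.0
d mill base [375.5 171.9] top [382.6 155.1] blob (366, 152, 24, 28) 465.5
5
93 97 93 84 57 42 37 53 65 72 70 70 71 71 71
101 101 101 79 34 35 32 35 60 83 82 75 75 72 70
101 101 102 60 33 33 33 33 55 103 101 95 96 93 88
97 97 102 54 35 34 32 34 60 108 104 101 101 101 102
100 105 96 50 37 36 34 36 56 104 109 104 101 101 100
103 106 97 49 38 41 37 42 58 90 110 105 100 97 97
104 111 103 52 43 45 46 43 63 98 113 108 100 100 100
101 109 110 81 42 40 44 48 83 103 112 109 103 102 100
98 109 109 109 81 53 50 80 103 112 110 108 104 103 101
101 106 111 108 111 104 101 112 113 110 111 105 100 99 98
102 102 105 108 108 111 111 109 108 111 104 100 98 99 99
99 98 100 106 110 112 110 113 109 106 101 101 101 101 101
```

All four blobs centre on their pads (shaker at u≈314 against 314), and the black-lid jar hasn't changed. Handing in.

```bash
python3 -c "
from station import *
print(sign_off())"
```

```text
the job is handed in; nothing more can be done
None
```

I handed the job in at about 25 s: the mill is on pad_d beside the clip-top jar, then the spice jar on pad_c, the shaker on pad_b and the tin on pad_a. The final camera checks put all four within a few mm of their pad centres, and the black-lid jar did not move; the sign-off returned no verdict.

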